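Level the griddle with a wedge

TASK

The griddle has lost the rubber foot at its red-marked corner and leans that way. Slide the yellow wedge, thin end first and lying flat on the table, under the bare brass stub at that corner until the bubble of the blue level on top sits centred between its two black lines, then let go and leave the wedge there.

Things in the scene. Friction and masses are not known exactly. Their poses are not given: they have to be found in the camera images.
- wedge: Loose yellow plastic wedge, 180 mm long, 45 wide, about 120 g. Origin: centre of underside; x axis to the thin tip (x = +90 mm), z up. Tail x = -90 to -40 mm is flat, 31 mm high (grip it across the width); from there the top slopes straight down to 3 mm at the tip. Not the orange doorstop (130 mm long, 14 mm high, too thin) nor the wooden block (31 mm).
- stub (a point): Lowest point of the brass stub (round end, 18 mm wide) at the red-marked corner, front left as seen from the robot; 12 mm inside the griddle's front and left end, 7 mm below its flat bottom. Axes as griddle_top. 8 mm above the table at the start, 20 mm when level. It rises on the slope, pressing with about 9 N; the wedge does not slip back when let go.
- griddle_top (a point): Centre of the dark plate of the steel griddle: 280 mm deep, 380 long, top 77 mm above the table, level on it up to 110 mm. Axes: x front (knobs) to back, y right end to left end, z up. It stays in place and only rocks. Below it is free space; the other feet (36 mm wide) are 256 mm from the stub along x and 356 along -y. The free way in is from the left end, along -y.
- bubble (a joint): Reading of the level (blue bar, 230 mm, fixed on the plate, pointing at the low corner; green tube, white bubble 15 mm long): bubble's place along the tube in m, 0 = centred, lines at +-12.5 mm. About +0.026 (towards the high corner) at the start; falls 2.2 mm per mm the stub is lifted, below 0 when too high.
Mind the look-alikes: they are no part of the job. Several things look just like the wedge: the one meant starts farthest from the robot's base.

How it is judged:
At the end, for the whole second after the job is handed in: The bubble is within 5 mm of the centre of its tube (wholly between the two lines), with the sloping part of the yellow wedge under the brass stub (the stub over the wedge's width), the wedge flat on the table, right way up (within 0.1 rad), released and at rest (value of joint bubble between -0.005 and 0.005 m and y of stub in the frame of wedge between -0.0225 and 0.0225 m and x of stub in the frame of wedge between -0.04 and 0.06 m and angle between wedge's own z axis and vertical below 0.1 rad and linear speed of wedge below 0.01 m/s); the robot touches nothing.
It also fails if it takes over 45 s, if anything falls off the work surface, if the arm or the gripper's body presses on something with over 40 N, if the wrist force passes 120 N, or if a joint passes its speed limit or range.

ROBOT

A 7-joint arm with a two-finger parallel gripper is mounted at the origin on the work surface. World frame = base frame: x ahead of the robot, y to its left, z up, the work surface at z = 0. Lengths are in m, angles in rad, forces in N, time in s.
With the tool pointing down it reaches from about 0.4 to 0.85 m from the base axis. Payload 10.4 kg.
Tool frame: the origin (TCP) lies between the finger pads; the fingertips stand 11 mm ahead of it and the grasp point (between the pads) lies 8 mm behind it; x points along the fingers, y is the direction in which the jaws open and shut, and the axes are right-handed (so a half turn about x gives the same grasp; the last joint's range is limited). The gripper opens to 87 mm and grips with 3 to 60 N. Pads are 19 mm wide; open, the fingers measure 117 mm over their backs; the gripper's body (75 mm by 190 mm) begins 51 mm behind the grasp point.
Start: joints at [1.278, 0.332, -0.065, 1.46, 0.022, 1.35, -0.088], TCP at [0.167, -0.602, 0.234] pointing down, gripper open.
Joint ranges: [-2.6, 2.6], [-0.5, 2.12], [-1.47, 1.34], [0.16, 2.42], [-1.27, 4.41], [0.06, 2.06], [-2.6, 2.6]. Speed limits (rad/s): [2.22, 2.22, 2.79, 2.79, 3.14, 3.14, 3.14].

INTERFACE

Orientations are given as a unit quaternion [x, y, z, w].
In Python, from bench import r, cams, ticket gives the robot as it stands. The module is installed in compiled form; this text tells all that it offers.
- The arm moves only by the tool drive_tool, never from a script. Its argument "moves" is text: rows parted by semicolons, each of 5 numbers parted by spaces: the shift along the world's x, y, z in m, then the turn about the world's z in degrees, then the closure, from 0 (fully open) to 1 (shut). In form: x y z twist grip; .... A call has 1 to 20 rows; each row shifts and turns the commanded pose from where the row before left it; what a row does not reach is not made up. A row lasts 1/8 s, in which the tool goes at most 62.5 mm and 10.7 degrees, less where a joint would pass 70% of its speed; a pose out of reach is approached as far as the arm can. A call is refused whole if a number of a shift passes 0.0625 or a number of a turn 10.7, either way. A call with a gripper value outside its range is refused whole. The fingers move at their own pace and stop on an object; "newtons" is the grip in N (left out, the last holds). Time passes only in rows, so rows that do not move let the fingers close. It gives the time, the measured TCP pose, the force and the opening at its end, in the units of the state.
- r.read_state(): the state, without advancing time (a new reading comes with each control period).
- cams.camera(name): name is "side" or "top"; returns a dict with "color" (420x560x3 uint8, red, green, blue), "fx", "fy", "cx", "cy" (pixels), "distortion" ([k1, k2, p1, p2, k3] as OpenCV has them; the pictures are not rectified), "extrinsics" (4x4, takes a point from camera to world coordinates). Camera axes: x right, y down, z forward; pixel columns grow to the right and rows downward; lengths in m; the calibration is good to about 2 mm. A picture is of the moment at which its call begins. There is no depth.
- ticket.close_job(): hands the job in, once; it reports no verdict.
The state is a dict: "time": time; "joint_positions": joint angles; "joint_vel": joint speeds; "joint_torque": joint torques, N m; "ee_pos": TCP position; "eef_rot": TCP orientation; "ft_force": force on the tool from outside, world axes, zero at the start; "torque": the same for the moment, N m; "width": finger opening in m.
Only numpy, scipy, OpenCV 4.12 (cv2) and the standard library are available. Lean on these libraries where they do the work, as an engineer would, in place of code of your own. Each camera call takes 0.05 s, during which the arm holds its last target.

## Working session

There is one attempt and no reset: what is moved stays moved. The work goes in short steps, Python scripts to look and compute and a tool call to move; the robot and the scene stay as the last step left them, time stands still between calls to the robot, and variables do not carry over. Pictures are saved under pics/ and viewed, and the job is handed in when it is done.

Besides the shell and the picture viewer there is one more tool, called after ">>>" in YAML: its name, and indented under it one key for each argument. drive_tool: Moves the arm, as the interface text tells. Its arguments: {"type":"object","properties":{"moves":{"type":"string"},"newtons":{"type":"number"}},"required":["moves"]}

```bash
mkdir -p pics; cat > h.py <<'E'
import numpy as np,cv2
def ray(c,uv):
    K=np.array([[c['fx'],0,c['cx']],[0,c['fy'],c['cy']],[0,0,1.]])
    n=cv2.undistortPoints(np.array(uv,float).reshape(-1,1,2),K,np.array(c['distortion'],float)).reshape(-1,2)
    E=np.array(c['extrinsics']);d=np.c_[n,np.ones(len(n))]@E[:3,:3].T
    return E[:3,3],d
def onz(c,uv,z):
    o,d=ray(c,uv);return o+d*((z-o[2])/d[:,2])[:,None]
def proj(c,P):
    K=np.array([[c['fx'],0,c['cx']],[0,c['fy'],c['cy']],[0,0,1.]])
    E=np.linalg.inv(np.array(c['extrinsics']))
    return cv2.projectPoints(np.array(P,float).reshape(-1,3),cv2.Rodrigues(E[:3,:3])[0],E[:3,3],K,np.array(c['distortion'],float))[0].reshape(-1,2)
E
python3 - <<'E'
from bench import r,cams
import cv2,pickle
for n in('side','top'):
    c=cams.camera(n);pickle.dump(c,open(n+'.pkl','wb'));cv2.imwrite(f'pics/{n}0.png',c['color'][:,:,::-1]);print(n,c['fx'],c['extrinsics'])
print(r.read_state())
E
```

```text
side 464.3997559207163 [[ 0.9562492  -0.19205238  0.22068837  0.28692552]
 [-0.29226057 -0.59337931  0.74998983 -0.72712826]
 [-0.01308542 -0.78167568 -0.62354783  0.74835747]
 [ 0.          0.          0.          1.        ]]
top 544.1751249946234 [[-0.07235292 -0.96829154  0.23911617  0.27875246]
 [-0.99737691  0.06974076 -0.0193786   0.0669242 ]
 [ 0.00208799 -0.23989104 -0.97079757  1.20811178]
 [ 0.          0.          0.          1.        ]]
{'time': 0.1, 'joint_positions': array([ 1.27841671,  0.33282942, -0.06471663,  1.46086532,  0.0216021 ,
        1.3499054 , -0.08852625]), 'joint_vel': array([-0.00083812, -0.0016876 , -0.0010044 , -0.00143169,  0.00112768,
        0.00020086,  0.00011854]), 'joint_torque': array([ 1.94459652e-03, -6.24542856e+01,  2.51632661e-02, -3.90719426e+01,
       -6.12480612e-02,  3.65888339e-02,  1.01167279e-05]), 'ee_pos': array([ 0.16648948, -0.60206448,  0.23281677]), 'eef_rot': array([-0.70060097, -0.09555226,  0.70076491, -0.09463925]), 'ft_force': array([ 0.3225309 ,  0.02531667, -0.01777539]), 'torque': array([-0.0104252 , -0.00214273,  0.03094363]), 'width': 0.08711922818666357}
```

View pics/side0.png

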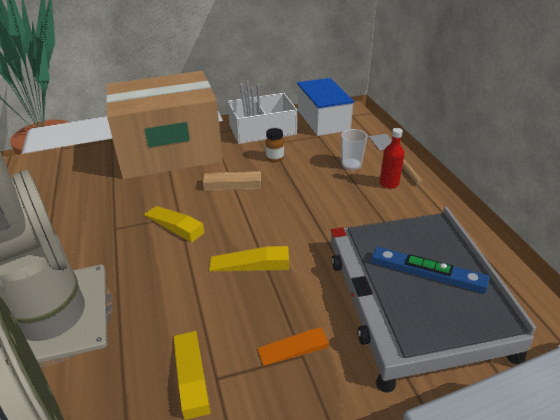

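View pics/top0.png

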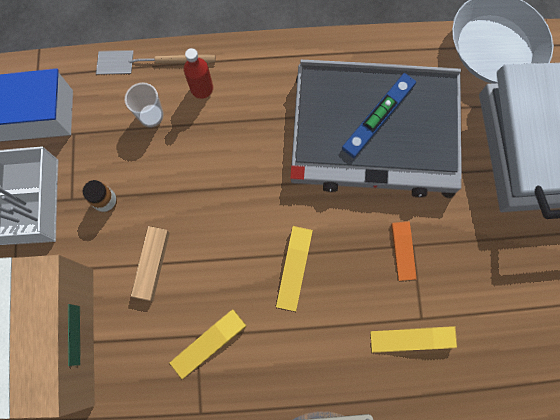

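```bash
python3 - <<'E'
import pickle,cv2,numpy as np
from h import *
c=pickle.load(open('top.pkl','rb'));s=pickle.load(open('side.pkl','rb'))
hsv=cv2.cvtColor(c['color'],cv2.COLOR_RGB2HSV)
m=cv2.inRange(hsv,(22,120,80),(35,255,255))
n,l,st,ce=cv2.connectedComponentsWithStats(m)
for i in range(1,n):
    if st[i,4]>200:
        P=onz(c,[ce[i]],0.012)[0];ct=cv2.findContours((l==i).astype(np.uint8),0,2)[0][0]
        b=cv2.boxPoints(cv2.minAreaRect(ct))
        print(ce[i].round(1),P.round(3),'dist',np.hypot(*P[:2]).round(3),b.round(1).tolist(),'side px',proj(s,P).round(0))
a=cv2.resize(c['color'][215:325,260:340],None,fx=5,fy=5,interpolation=cv2.INTER_CUBIC)
g=cv2.resize(c['color'][50:220,280:480],None,fx=2.0,fy=2.0,interpolation=cv2.INTER_CUBIC)
im=np.zeros((560,800,3),np.uint8);im[:550,:400]=a;im[:340,400:]=g
cv2.imwrite('pics/crop1.png',im[:,:,::-1])
a=cv2.resize(s['color'][210:400,320:540],None,fx=3.6,fy=3.0)[:600,:800]
a=cv2.resize(s['color'][225:405,200:420],None,fx=3.3,fy=3.3,interpolation=cv2.INTER_CUBIC)
cv2.imwrite('pics/crop2.png',a[:,:,::-1])
E
```

```text
[293.8 268.3] [0.441 0.028 0.012] dist 0.442 [[275.3999938964844, 306.79998779296875], [292.1000061035156, 225.3000030517578], [312.29998779296875, 229.5], [295.6000061035156, 311.0]] side px [[250. 258.]]
[207.3 343.7] [0.291 0.226 0.012] dist 0.368 [[167.6999969482422, 362.6000061035156], [232.10000610351562, 308.3999938964844], [246.3000030517578, 325.20001220703125], [181.89999389648438, 379.3999938964844]] side px [[173. 219.]]
[413.2 339.1] [ 0.267 -0.219  0.012] dist 0.345 [[369.70001220703125, 330.8999938964844], [455.0, 325.8999938964844], [456.29998779296875, 347.5], [371.0, 352.5]] side px [[191. 367.]]
```

View pics/crop1.png

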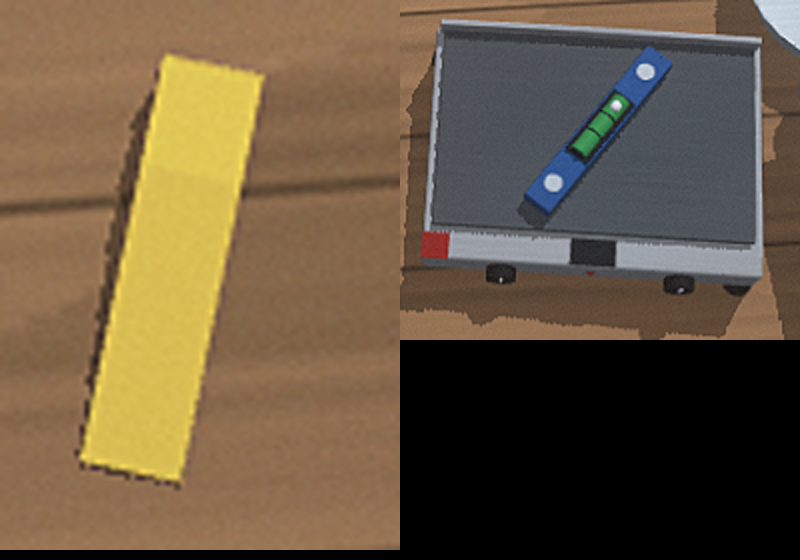

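View pics/crop2.png

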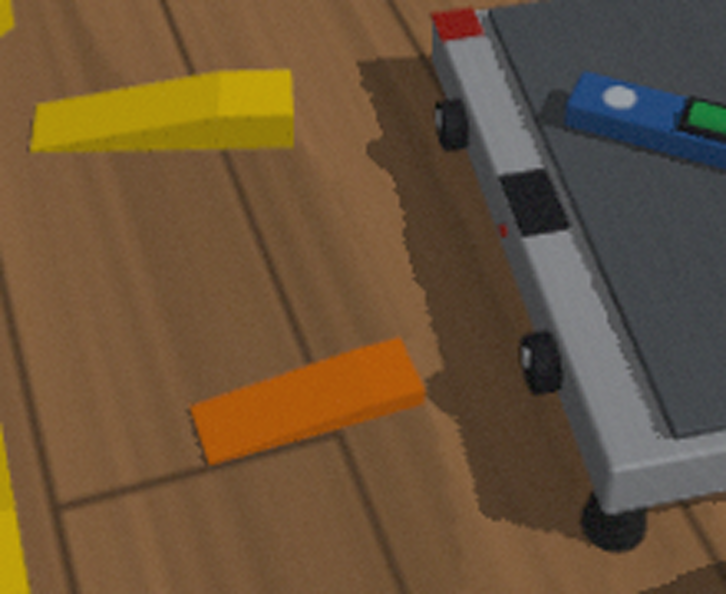

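```bash
python3 - <<'E'
import pickle,cv2,numpy as np
c=pickle.load(open('top.pkl','rb'));s=pickle.load(open('side.pkl','rb'))
def cr(c,x,y,w=50,h=37):return cv2.resize(c['color'][y:y+h,x:x+w],(400,296),interpolation=cv2.INTER_CUBIC)
im=np.vstack([np.hstack([cr(c,280,45),cr(c,430,50)]),np.hstack([cr(c,280,155),cr(c,430,165)])])
cv2.imwrite('pics/gt.png',im[:,:,::-1])
im=np.vstack([np.hstack([cr(s,320,220),cr(s,425,200)]),np.hstack([cr(s,365,345),cr(s,490,325)])])
cv2.imwrite('pics/gs.png',im[:,:,::-1])
E
```

```text
(no output)
```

View pics/gt.png

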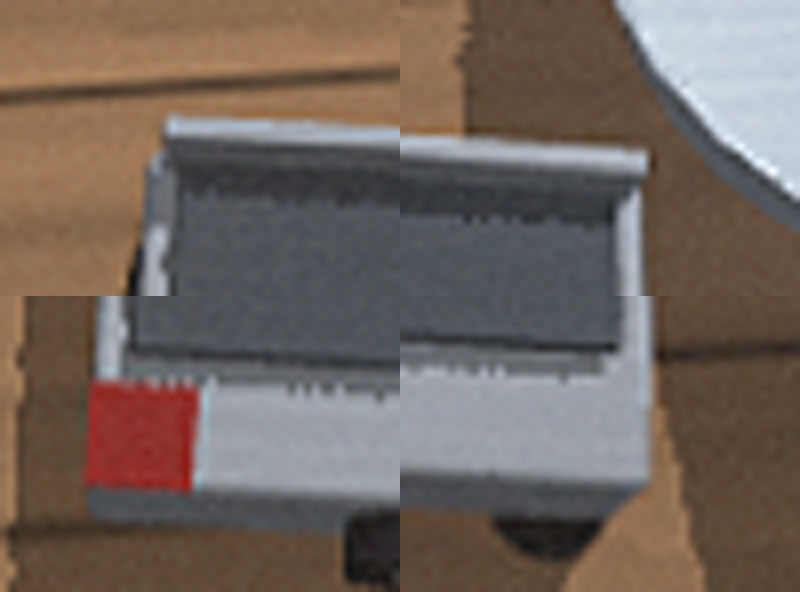

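View pics/gs.png

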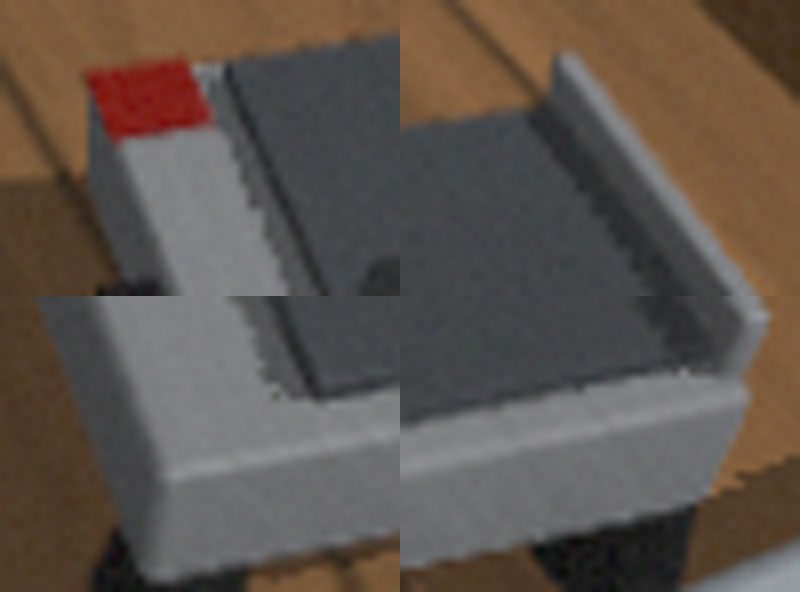

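```bash
python3 - <<'E'
import pickle,cv2,numpy as np
from h import *
c=pickle.load(open('top.pkl','rb'));s=pickle.load(open('side.pkl','rb'))
def tri(a,b):
    o1,d1=ray(c,[a]);o2,d2=ray(s,[b]);A=np.c_[d1[0],-d2[0]]
    t=np.linalg.lstsq(A,o2-o1,rcond=None)[0];p=o1+t[0]*d1[0];q=o2+t[1]*d2[0];print(((p+q)/2).round(4),'gap',np.linalg.norm(p-q).round(4));return (p+q)/2
fl=tri((290.6,178.5),(330.6,228.9));fr=tri((460.8,187.9),(385.2,367.6))
v=fl-fr;print('len',np.linalg.norm(v));yaw=np.arctan2(v[1],v[0])-np.pi/2;print('griddle yaw deg',np.degrees(yaw))
gx=np.array([np.cos(yaw),np.sin(yaw),0]);gy=np.array([-gx[1],gx[0],0])
print('stub xy',fl+.012*gx-.012*gy,'gx',gx,'gy',gy)
br=onz(s,[(532.7,336.3)],fr[2])[0];print('br',br,(br-fr)@gx,(br-fr)@gy)
tail=onz(c,[(291.6,225.6),(312.2,229.6)],.031);tip=onz(c,[(275.6,307),(295.8,311.6)],.003)
print(tail.round(4),tip.round(4));t=tail.mean(0);p=tip.mean(0);d=(p-t)[:2];print('L',np.linalg.norm(d),'yaw',np.degrees(np.arctan2(d[1],d[0])),'centre',((t+p)/2)[:2])
for n,z,uv in(('bottle',0,(200,95)),('bottletop',.15,(192,52)),('cup',0,(150,118)),('jar',.0,(102,205)),('wood',.03,(150,265)),('w2',0.015,(208,345))):print(n,onz(c,[uv],z).round(3))
E
```

```text
[0.6347 0.0207 0.0542] gap 0.0014
[ 0.583  -0.3546  0.0636] gap 0.0031
len 0.37899907364934876
griddle yaw deg -7.839594815202951
stub xy [0.64492846 0.00719823 0.05421553] gx [ 0.99065382 -0.13640021  0.        ] gy [0.13640021 0.99065382 0.        ]
br [ 0.86702971 -0.38454714  0.06364277] 0.28545959427053075 0.009092426476031878
[[ 0.5337  0.0257  0.031 ]
 [ 0.5214 -0.019   0.031 ]] [[0.3599 0.0737 0.003 ]
 [0.3467 0.0302 0.003 ]]
L 0.18086049273333688 yaw 164.41967071128596 centre [0.44041396 0.02766746]
bottle [[0.881 0.222 0.   ]]
bottletop [[0.911 0.218 0.15 ]]
cup [[0.83  0.345 0.   ]]
jar [[0.62 0.46 0.  ]]
wood [[0.468 0.342 0.03 ]]
w2 [[0.288 0.224 0.015]]
```

```bash
python3 - <<'E'
from bench import r
import numpy as np
from scipy.spatial.transform import Rotation as R
s=r.read_state();M=R.from_quat(s['eef_rot']).as_matrix();print(M.round(3));y=M[:,1];print(np.degrees(np.arctan2(y[1],y[0])))
E
```

```text
[[-0.     0.267 -0.964]
 [ 0.001 -0.964 -0.267]
 [-1.    -0.001  0.   ]]
-74.54223493962071
```

>>> drive_tool:
  moves: "0.03 0.06 0 0 0;0.03 0.06 0 0 0"
  newtons: 30

```text
time: 0.35
ee_pos: [0.2229, -0.4891, 0.2328]
eef_rot: [-0.701, -0.095, 0.701, -0.094]
ft_force: [0.7, 0.5, 0.5]
width: 0.0867
```

```bash
cat > st.py <<'E'
from bench import r
import numpy as np
from scipy.spatial.transform import Rotation as R
s=r.read_state();M=R.from_quat(s['eef_rot']).as_matrix();y=M[:,1]
print(s['time'],s['ee_pos'].round(4),'yaw',np.degrees(np.arctan2(y[1],y[0])).round(2),'down',M[:,0].round(3),'q',s['joint_positions'].round(3),'F',s['ft_force'].round(1),s['width'].round(4))
E
python3 st.py
```

```text
Traceback (most recent call last):
  File "st.py", line 5, in <module>
    print(s['time'],s['ee_pos'].round(4),'yaw',np.degrees(np.arctan2(y[1],y[0])).round(2),'down',M[:,0].round(3),'q',s['joint_positions'].round(3),'F',s['ft_force'].round(1),s['width'].round(4))
                                                                                                                                                                              ^^^^^^^^^^^^^^^^
AttributeError: 'float' object has no attribute 'round'
```

>>> drive_tool:
  moves: "0.028 0.049 0 -3.1 0;0.028 0.049 0 -3.1 0;0.028 0.049 0 -3.1 0;0.028 0.049 0 -3.1 0;0.028 0.049 0 -3.1 0;0.028 0.049 0 -3.1 0;0.028 0.049 0 -3.1 0;0.028 0.049 0 -3.1 0;0.028 0.049 0 -3.1 0;0.028 0.049 0 -3.1 0;0 0 0 0 0;0 0 0 0 0"

```text
time: 1.85
ee_pos: [0.5022, -0.0009, 0.2331]
eef_rot: [-0.7, 0.096, 0.701, 0.095]
ft_force: [-0.4, -1.0, -0.9]
width: 0.0868
```

```bash
sed -i "s/s\['width'\].round(4)/round(s['width'],4)/" st.py; python3 st.py
```

```text
1.85 [ 0.5022 -0.0009  0.2331] yaw -105.51 down [-0.001 -0.    -1.   ] q [ 0.593  0.118 -0.725  1.747  0.081  1.308 -1.991] F [-0.4 -1.  -0.9] 0.0868
```

>>> drive_tool:
  moves: "0.004 0.010 -0.04 0 0;0 0 -0.05 0 0;0 0 -0.05 0 0;0 0 -0.04 0 0;0 0 -0.02 0 0;0 0 -0.009 0 0;0 0 0 0 0"

```text
time: 2.72
ee_pos: [0.507, 0.0091, 0.0252]
eef_rot: [0.701, -0.096, -0.7, -0.096]
ft_force: [0.9, 0.3, -0.1]
width: 0.0871
```

```bash
python3 st.py; python3 - <<'E'
from bench import cams
import cv2,numpy as np
s=cams.camera('side')['color'];t=cams.camera('top')['color']
a=cv2.resize(s[200:300,190:310],(480,400));b=cv2.resize(t[200:320,250:350],(320,400))
cv2.imwrite('pics/g1.png',np.hstack([a,b])[:,:,::-1])
E
```

```text
2.725 [0.507  0.0091 0.0252] yaw -105.57 down [ 0.001 -0.    -1.   ] q [ 0.485  0.388 -0.676  1.949  0.306  0.906 -2.188] F [ 0.9  0.3 -0.1] 0.0871
```

View pics/g1.png

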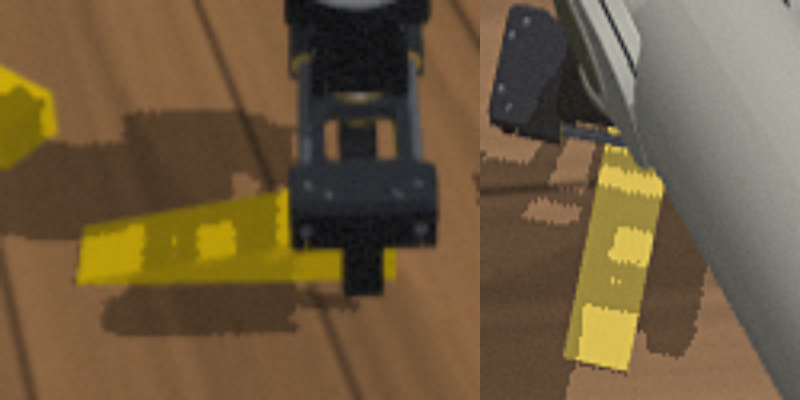

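The side view shows the fingers straddling the thick tail of the centre wedge (fingertip at crop 362,290). I'll lower onto it and grip.

>>> drive_tool:
  moves: "0 0 -0.008 0 0;0 0 0 0 1;0 0 0 0 1;0 0 0 0 1;0 0 0 0 1;0 0 0 0 1;0 0 0 0 1"
  newtons: 30

```text
time: 3.7
ee_pos: [0.5066, 0.0092, 0.0166]
eef_rot: [0.701, -0.096, -0.701, -0.096]
ft_force: [0.5, -0.0, 1.3]
width: 0.0447
```

```bash
python3 st.py
```

```text
3.7 [0.5066 0.0092 0.0166] yaw -105.55 down [ 0. -0. -1.] q [ 0.479  0.401 -0.67   1.954  0.317  0.891 -2.197] F [ 0.5 -0.   1.3] 0.0447
```

>>> drive_tool:
  moves: "0 0 0.02 0 1;0 0 0.045 0 1;0 0 0.045 0 1;0.012 0.0146 0.02 7 1;0.012 0.0146 0 7 1;0.012 0.0146 0 7 1;0.012 0.0146 0 7 1;0.012 0.0146 0 7 1;0.012 0.0146 0 7 1;0.012 0.0146 0 7 1;0.012 0.0146 0 7 1;0.012 0.0146 0 7 1;0.012 0.0146 0 7 1;0.012 0.0146 0 7 1;0.012 0.0146 0 7 1;0.012 0.0146 0 7 1;0.012 0.0146 0 7 1;0 0 0 0 1;0 0 0 0 1"

```text
time: 6.08
ee_pos: [0.6743, 0.2132, 0.1472]
eef_rot: [-0.532, -0.465, 0.532, -0.465]
ft_force: [-0.3, 0.8, -0.9]
width: 0.0448
```

```bash
python3 st.py; python3 - <<'E'
from bench import cams
import cv2,numpy as np,pickle
for n in('side','top'):
    c=cams.camera(n);pickle.dump(c,open(n+'1.pkl','wb'));s=c['color']
    cv2.imwrite(f'pics/{n}1.png',s[:,:,::-1])
E
```

```text
6.075 [0.6743 0.2132 0.1472] yaw -7.7 down [ 0. -0. -1.] q [ 0.2    0.749 -0.94   1.279  0.593  1.395 -0.837] F [-0.3  0.8 -0.9] 0.0448
```

View pics/side1.png

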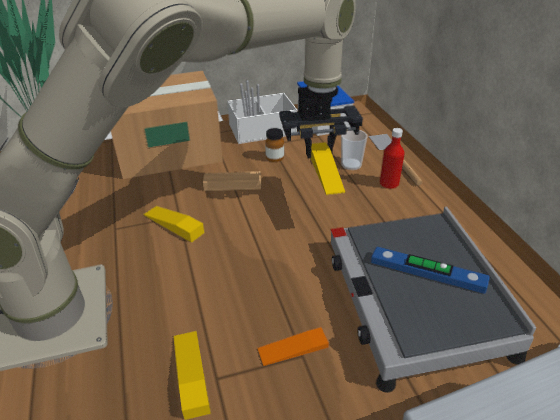

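View pics/top1.png

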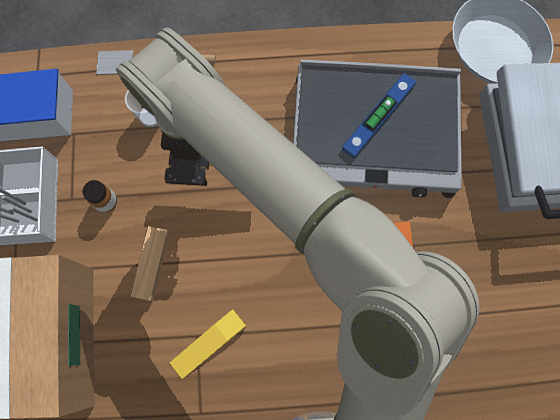

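>>> drive_tool:
  moves: "0 0 -0.05 0 1;0 0 -0.045 0 1;0 0 -0.02 0 1;0 0 -0.01 0 1;0 0 -0.005 0 1;0 0 0 0 1;0 0 0 0 1"

```text
time: 7.05
ee_pos: [0.6751, 0.2141, 0.0177]
eef_rot: [0.532, 0.466, -0.531, 0.466]
ft_force: [0.1, -0.4, -2.2]
width: 0.0447
```

```bash
python3 st.py; python3 - <<'E'
from bench import cams
import cv2,numpy as np,pickle
c=cams.camera('side');pickle.dump(c,open('side2.pkl','wb'));s=c['color']
cv2.imwrite('pics/s2.png',cv2.resize(s[110:290,270:470],(800,600)[::1] if 0 else (666,600),interpolation=cv2.INTER_CUBIC)[:,:,::-1])
E
```

```text
7.05 [0.6751 0.2141 0.0177] yaw -7.55 down [ 0.002  0.001 -1.   ] q [ 0.181  0.869 -0.874  1.379  0.679  1.203 -0.889] F [ 0.1 -0.4 -2.2] 0.0447
```

View pics/s2.png

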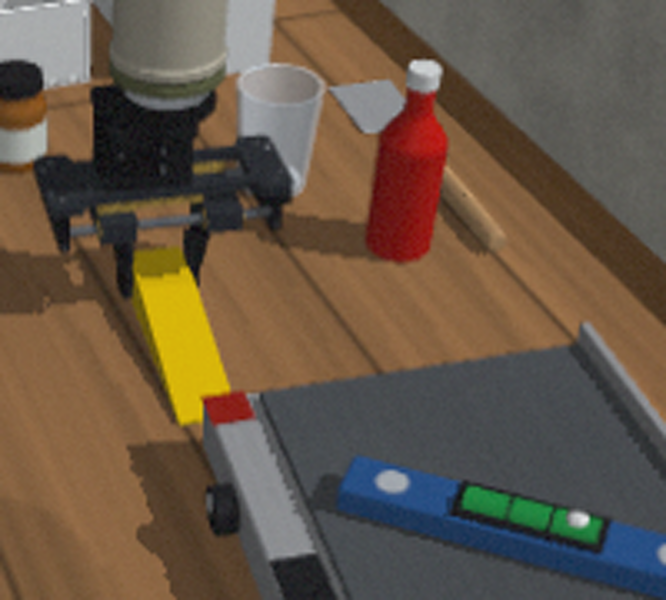

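```bash
python3 - <<'E'
import pickle,numpy as np
from h import *
c=pickle.load(open('side2.pkl','rb'))
tipL=onz(c,[(323.7,237.0)],0.0)[0];tail=onz(c,[(270+133/3.33,110+249/3.33)],.031)[0]
y=np.radians(-7.7);gx=np.array([np.cos(y),np.sin(y),0]);gy=np.array([-gx[1],gx[0],0])
stub=np.array([.645,.0072,0]);tcp=np.array([.6751,.2141,0])
for n,p in(('tipL',tipL),('tcp',tcp)):print(n,p.round(4),'rel stub x,y',((p-stub)@gx).round(4),((p-stub)@gy).round(4))
E
```

```text
tipL [0.6336 0.0559 0.    ] rel stub x,y -0.0179 0.0467
tcp [0.6751 0.2141 0.    ] rel stub x,y 0.0021 0.2091
```

>>> drive_tool:
  moves: "-0.003 0 -0.001 0 1;-0.0014 -0.0099 0 0 1;-0.0014 -0.0099 0 0 1;-0.0014 -0.0099 0 0 1;-0.0014 -0.0099 0 0 1;-0.0014 -0.0099 0 0 1;-0.0014 -0.0099 0 0 1;-0.0014 -0.0099 0 0 1;-0.0014 -0.0099 0 0 1;-0.0014 -0.0099 0 0 1;-0.0014 -0.0099 0 0 1;0 0 0 0 1;0 0 0 0 1"

```text
time: 8.72
ee_pos: [0.6573, 0.1167, 0.0167]
eef_rot: [0.532, 0.467, -0.531, 0.466]
ft_force: [-1.1, 6.2, 6.5]
width: 0.0449
```

```bash
python3 st.py; cat > look.py <<'E'
import sys
from bench import cams
import cv2,numpy as np,pickle
k=sys.argv[1]
c=cams.camera('top');t=c['color'];pickle.dump(c,open(f'top{k}.pkl','wb'))
s=cams.camera('side')['color']
a=cv2.resize(s[120:280,290:490],(500,400),interpolation=cv2.INTER_CUBIC);b=cv2.resize(t[85:145,355:405],(300,360),interpolation=cv2.INTER_CUBIC)
im=np.zeros((560,800,3),np.uint8);im[:400,:500]=a;im[:360,500:]=b
im[400:560,:500]=cv2.resize(s[250:282,395:495],(500,160),interpolation=cv2.INTER_CUBIC)
cv2.imwrite(f'pics/l{k}.png',im[:,:,::-1])
E
python3 look.py 3
```

```text
8.725 [0.6573 0.1167 0.0167] yaw -7.47 down [ 0.001  0.003 -1.   ] q [ 0.368  0.803 -0.893  1.506  0.658  1.15  -0.779] F [-1.1  6.2  6.5] 0.0449
```

View pics/l3.png

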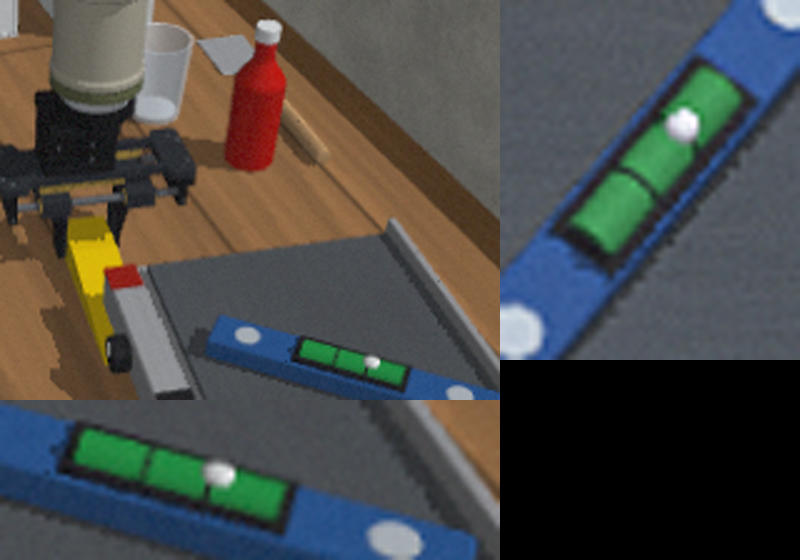

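>>> drive_tool:
  moves: "-0.0011 -0.0079 0 0 1;-0.0011 -0.0079 0 0 1;-0.0011 -0.0079 0 0 1;0 0 0 0 1;0 0 0 0 1;0 0 0 0 1"

```text
time: 9.57
ee_pos: [0.654, 0.0935, 0.0167]
eef_rot: [0.533, 0.467, -0.53, 0.466]
ft_force: [-1.6, 7.5, 6.4]
width: 0.0452
```

```bash
python3 st.py;python3 look.py 4
```

```text
9.575 [0.654  0.0935 0.0167] yaw -7.45 down [ 0.001  0.004 -1.   ] q [ 0.411  0.792 -0.896  1.527  0.654  1.141 -0.747] F [-1.6  7.5  6.4] 0.0452
```

View pics/l4.png

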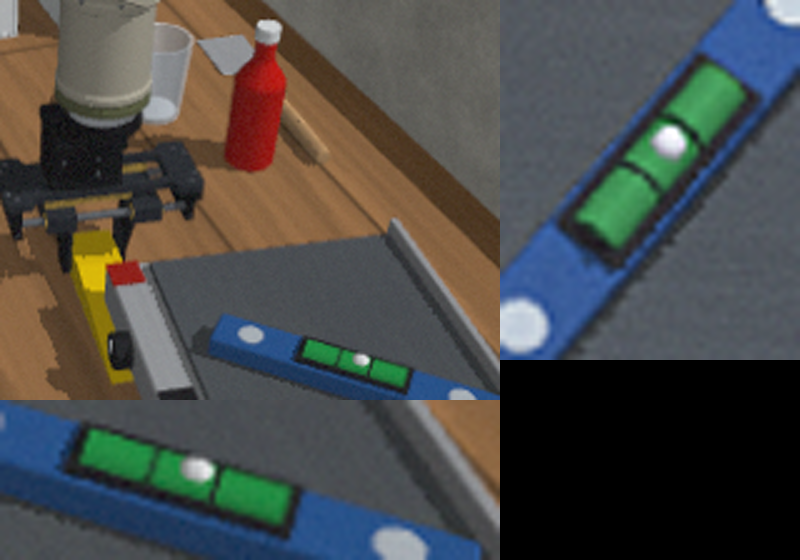

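>>> drive_tool:
  moves: "-0.0006 -0.004 0 0 1;-0.0006 -0.004 0 0 1;0 0 0 0 1;0 0 0 0 1;0 0 0 0 1"

```text
time: 10.3
ee_pos: [0.6528, 0.0865, 0.0167]
eef_rot: [0.533, 0.468, -0.53, 0.466]
ft_force: [0.1, 10.5, 4.6]
width: 0.0449
```

```bash
python3 st.py;python3 look.py 5
```

```text
10.3 [0.6528 0.0865 0.0167] yaw -7.4 down [ 0.001  0.005 -1.   ] q [ 0.425  0.788 -0.897  1.534  0.652  1.138 -0.736] F [ 0.1 10.5  4.6] 0.0449
```

View pics/l5.png

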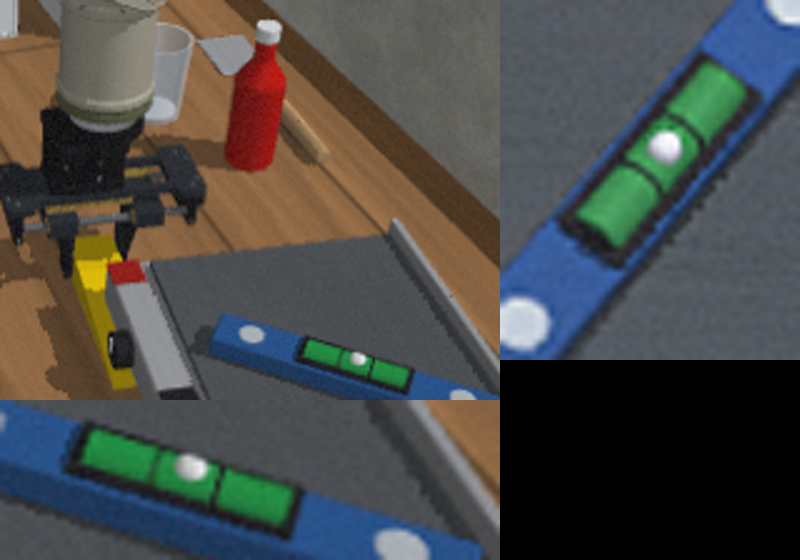

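```bash
cat > bub.py <<'E'
from bench import cams
from h import *
def seg(c,box):
    x0,y0,x1,y1=box;im=c['color'][y0:y1,x0:x1];big=cv2.resize(im,None,fx=8,fy=8,interpolation=cv2.INTER_CUBIC)
    h=cv2.cvtColor(big,cv2.COLOR_RGB2HSV)
    g=cv2.inRange(h,(45,100,60),(80,255,255))
    g=max(cv2.findContours(cv2.morphologyEx(g,cv2.MORPH_CLOSE,np.ones((35,35))),0,2)[0],key=cv2.contourArea)
    (gc,sz,a)=cv2.minAreaRect(g)
    msk=cv2.drawContours(np.zeros(big.shape[:2],np.uint8),[cv2.boxPoints((gc,(sz[0]+25,sz[1]+25),a)).astype(int)],-1,255,-1)
    w=cv2.inRange(h,(0,0,140),(180,70,255))&msk
    w=max(cv2.findContours(w,0,2)[0],key=cv2.contourArea);wc=cv2.minEnclosingCircle(w)[0]
    f=lambda p:((np.array(p)+.5)/8-.5+[x0,y0])
    return f(gc),f(wc),np.array(sz)/8
t=cams.camera('top');s=cams.camera('side')
def tri(a,b):
    o1,d1=ray(t,[a]);o2,d2=ray(s,[b]);A=np.c_[d1[0],-d2[0]]
    k=np.linalg.lstsq(A,o2-o1,rcond=None)[0];p=o1+k[0]*d1[0];q=o2+k[1]*d2[0];return (p+q)/2,np.linalg.norm(p-q)
gt,wt,st=seg(t,(355,85,405,145));gs,ws,ss=seg(s,(395,245,495,285))
print(gt,wt,st,gs,ws,ss)
G,e1=tri(gt,gs);W,e2=tri(wt,ws)
# axis of level from white end spots: take high-corner direction from griddle geometry
ax=np.array([280-24.,-(380-24.),0]);y=np.radians(-7.8)
ax=np.array([np.cos(y)*ax[0]-np.sin(y)*ax[1],np.sin(y)*ax[0]+np.cos(y)*ax[1],0]);ax/=np.linalg.norm(ax)
print('G',G.round(4),'W',W.round(4),'gaps',e1,e2,'bubble',((W-G)@ax).round(4))
E
python3 bub.py
```

```text
[381.701931   110.09087753] [382.06071472 109.1875    ] [ 9.56481743 34.86261749] [432.04695892 264.76925659] [432.92553329 262.75      ] [43.23062134  8.74905396]
G [ 0.7647 -0.1914  0.0981] W [ 0.765  -0.1914  0.1034] gaps 0.0032127071342880668 0.0022754739998725832 bubble 0.0001
```

>>> drive_tool:
  moves: "0 0 0 0 0;0 0 0 0 0;0 0 0 0 0;0 0 0 0 0;0 0 0 0 0;0 0 0 0 0"

```text
time: 11.25
ee_pos: [0.653, 0.0831, 0.0156]
eef_rot: [0.532, 0.466, -0.532, 0.466]
ft_force: [0.2, -0.1, 0.1]
width: 0.086
```

```bash
python3 st.py;python3 look.py 6; python3 bub.py
```

```text
11.25 [0.653  0.0831 0.0156] yaw -7.54 down [ 0.  0. -1.] q [ 0.425  0.789 -0.894  1.534  0.655  1.14  -0.737] F [ 0.2 -0.1  0.1] 0.086
[381.68147278 110.09189034] [382.0466671  109.17147064] [ 9.56423759 34.96784592] [432.05783081 264.71667862] [432.91851044 262.72799873] [43.30802917  8.70267677]
G [ 0.7647 -0.1913  0.0982] W [ 0.765  -0.1913  0.1034] gaps 0.0031446263534927904 0.002300961307180122 bubble 0.0002
```

View pics/l6.png

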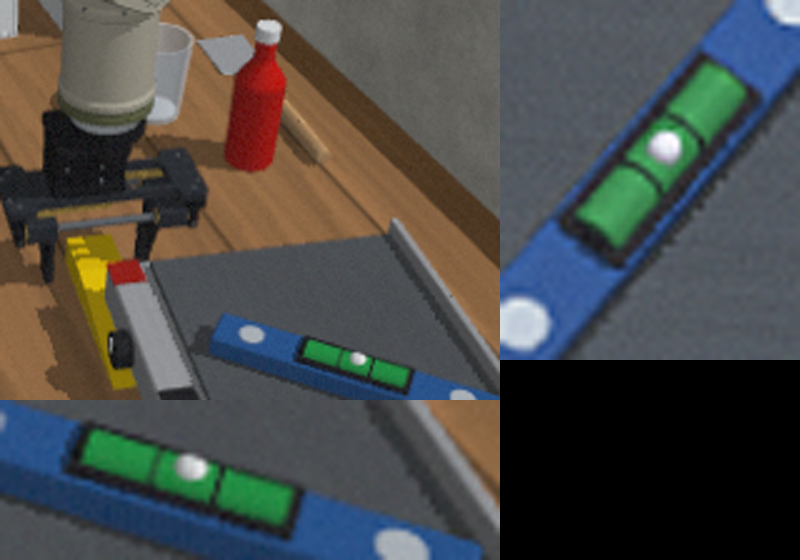

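>>> drive_tool:
  moves: "0 0 0.01 0 0;0 0 0.02 0 0;0 0 0.04 0 0;0 0.02 0.05 0 0;0 0.03 0.04 0 0;-0.04 0.04 0.03 0 0;-0.05 0.04 0 0 0;-0.05 0.04 0 0 0;0 0 0 0 0;0 0 0 0 0"

```text
time: 12.7
ee_pos: [0.5169, 0.25, 0.206]
eef_rot: [0.532, 0.465, -0.531, 0.467]
ft_force: [-0.2, -0.2, 0.7]
width: 0.0869
```

```bash
python3 st.py;python3 look.py 7; python3 bub.py; python3 - <<'E'
import pickle,cv2
c=pickle.load(open('top7.pkl','rb'))['color'];cv2.imwrite('pics/t7.png',cv2.resize(c[120:220,200:340],(700,500),interpolation=cv2.INTER_CUBIC)[:,:,::-1])
E
```

```text
12.7 [0.5169 0.25   0.206 ] yaw -7.54 down [ 0.002 -0.001 -1.   ] q [ 0.337  0.451 -1.112  1.597  0.413  1.352 -0.958] F [-0.2 -0.2  0.7] 0.0869
[381.73665428 110.16014481] [382.04306984 109.03316879] [ 9.65569019 34.95976257] [432.08483887 264.69150543] [433.03003693 262.69302177] [43.17768097  8.67314148]
G [ 0.7646 -0.1914  0.0984] W [ 0.7653 -0.1913  0.1035] gaps 0.002953433035716498 0.0023702794501282358 bubble 0.0003
```

View pics/l7.png

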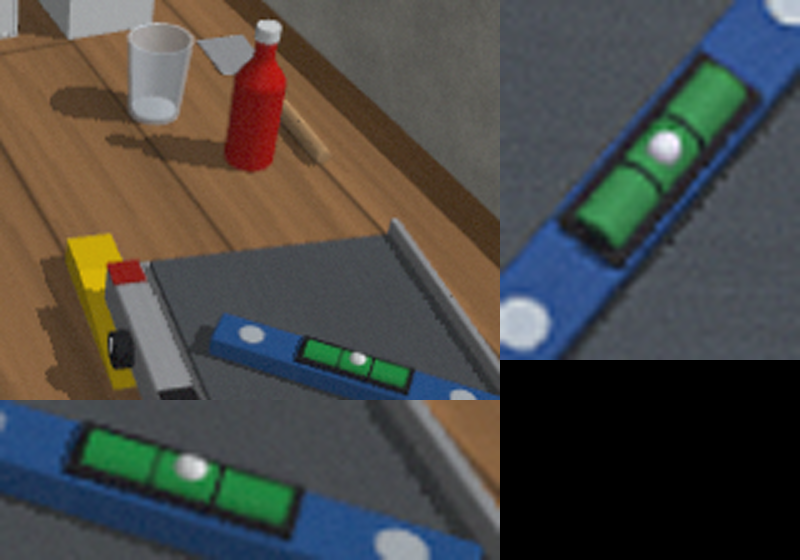

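View pics/t7.png

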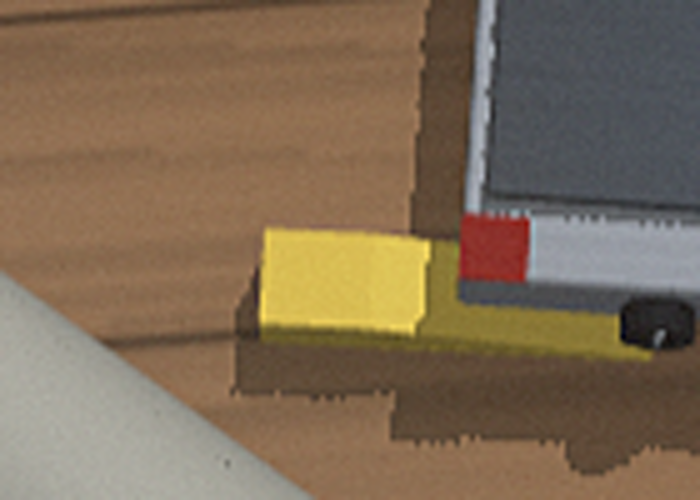

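```bash
python3 - <<'E'
import pickle,numpy as np
from h import *
c=pickle.load(open('top7.pkl','rb'))
P=onz(c,[(200+265/5,120+228/5),(200+260/5,120+327/5)],.031);m=P.mean(0);e=P[0]-P[1];e/=np.linalg.norm(e)
d=np.array([e[1],-e[0],0]);stub=np.array([.645,.0072,.031]);print(P.round(4),'along from tail',(stub-m)@d,'-> wedge x',(stub-m)@d-.09,'lateral',(stub-m)@e)
E
```

```text
[[0.6794 0.1027 0.031 ]
 [0.6326 0.1077 0.031 ]] along from tail 0.09865592440686582 -> wedge x 0.008655924406865828 lateral -0.0004953962670261134
```

The stub sits near wedge x ≈ +9 mm, lateral ≈ 0, and the bubble is centred. I'm handing the job in.

```bash
python3 -c "
from bench import ticket
print(ticket.close_job())"
```

```text
the job is handed in; nothing more can be done
None
```

I slid the yellow wedge under the red-marked corner, the bubble came to the centre, and I let go and handed the job in at about 13 s. I used the wedge farthest from the base, 0.44 m away; the two look-alikes are at 0.37 and 0.35 m.

I gripped it by the tail and turned it about 98°. I then laid it flat to the left of the griddle and slid it under the stub along the griddle's -y axis.

Last checks, after letting go and moving the arm clear:
- **Bubble:** using both cameras together, it reads about +0.3 mm from centre. Judging each picture separately by eye gave +1 and +2 mm, because the bubble sits above the lines. All of these are within the 5 mm limit, and the reading did not change when I let go.
- **Stub on the wedge:** it sits at about x = +9 mm and 0 to 1 mm off the centre line, so it is on the sloping part and over the wedge's width.
- **Wedge:** it looks flat in both pictures. I did not measure its tilt separately.
- **Robot:** it touches nothing and the wrist force is about 0 N. The most I read while pushing was about 11 N.

No check failed.

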